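# Set and lock the bottle stop at the green marker

## Task

On the filling jig with the blue clamp knob, slide the bottle stop along its rail until its pointer is level with the green marker, while the knob is still loose. Then lock it there by turning the blue knob clockwise (seen from above) as far as it goes, and let go. Leave the stop and knob of the other jig, with the orange knob, as they are.

Things in the scene. Friction and masses are not known exactly. Their poses are not given: they have to be found in the camera images.
- clamp_grip (a point): BLUE clamp knob on top of the black sliding stop: bar 49 long, 14 wide, from 64 to 96 mm above the table, on a 52 mm disc. Point: on the knob's vertical axis, mid-bar, 89 mm up; x along the bar, z up, turns with it. The white pointer is on the stop's left side, abreast of this axis. While loose, the stop slides with 2 N, also by the gripped knob. Block 56 x 56, top 52; white V rest ahead, top 50.
- clamp (a joint): Angle of the blue knob in rad: 0 = loose, bar along the rail; grows clockwise seen from above; 1.4 (80 degrees) = end stop, fully locked. It starts between 0 and 0.2. It turns stiffly (about 0.2 to 0.25 N m) and stays where it is left; from about 0.7 on its shoe clamps the stop to the rail.
- marker: GREEN clip, 8 mm along the rail, 26 across, 10 high, on the scale at the left edge of the blue-knob jig (fixed base plate 340 x 130 x 12 mm, rail lengthwise). Origin: its centre, 59 mm left of the rail's centreline, 17 mm above the table. x along the rail, away from the robot; z up. The stop (at first 50 to 190 mm nearer the robot) is level with it when the knob's axis has x = 0 in this frame.
- spare_tip (a point): End of the bar of the ORANGE knob on the other jig, of the same make, with a yellow clip; its stop is already locked: leave it alone. The point lies 24 mm from that knob's axis, 89 mm above the table.

How it is judged:
By the outcome, as a careful person would: the job done as asked, in the order asked, and still so for the second after the job is handed in, with the robot touching nothing.
It also fails if it takes over 35 s, if anything falls off the work surface, if the arm or the gripper's body presses on something with over 40 N, if the wrist force passes 120 N, or if a joint passes its speed limit or range.

## Robot

A 6-joint arm with a two-finger parallel gripper is mounted at the origin on the work surface. World frame = base frame: x ahead of the robot, y to its left, z up, the work surface at z = 0. Lengths are in mm, angles in rad, forces in N, time in s.
With the tool pointing down it reaches from about 325 to 850 mm from the base axis. Payload 15.5 kg.
Tool frame: the origin (TCP) lies on the centre line of the jaws, within the pads' length; the fingertips stand r.tips_ahead ahead of it and the grasp point (between the pads) lies 2 mm behind it (r.tips_ahead is the distance from the TCP to the fingertips, in mm); z points along the fingers, y is the line along which they close (so a half turn about z gives the same grasp; the last joint's range is limited). The gripper opens to 91 mm and grips with 3 to 60 N. Pads are 32 mm wide; open, the fingers measure 118 mm over their backs; the gripper's body (76 mm by 178 mm) begins 60 mm behind the grasp point.
Start: joints at [1.238, 0.494, 1.345, -0, 1.302, -0.096], TCP at [147.223, 607.414, 230.915] pointing down, gripper open.
Joint ranges: [-2.91, 2.91], [-0.82, 2.16], [0.22, 2.67], [-1.22, 4.37], [0.12, 2.79], [-3.08, 3.08]. Speed limits (rad/s): [1.89, 1.89, 2.57, 3.01, 3.01, 3.01].

## Interface

Orientations are given as a unit quaternion [x, y, z, w].
In Python, from station import r gives the robot as it stands.
- The arm moves only by the tool send_rows, never from a script. Its argument "increments" is a list of rows, each an object with "angular": the turn, a rotation vector about the tool's x, y, z in units of 4 degrees (1.0 is 4 degrees), a list of three; "xyz": the shift along the tool's x, y, z in units of 0.05 m (1.0 is 0.05 m), a list of three; "jaw": the opening, from 0 (shut) to 1 (fully open). In form: [{"angular": [rx, ry, rz], "xyz": [x, y, z], "jaw": jaw}, ...]. A call has 1 to 20 rows; each row shifts and turns the commanded pose from where the row before left it, along the tool's axes as they then stand; what a row does not reach is not made up. A row lasts 1/8 s, in which the tool goes at most 62.5 mm and 10.7 degrees, less where a joint would pass 70% of its speed; a pose out of reach is approached as far as the arm can. A call with a number of a shift or a turn outside -1 to 1 is refused whole. A call with a gripper value outside its range is refused whole. The fingers move at their own pace and stop on an object; "force" is the grip in N (left out, the last holds). Time passes only in rows, so rows that do not move let the fingers close. It gives the time, the measured TCP pose, the force, the opening and the grip force at its end, in the units of the state.
- r.get_state(): the state, without advancing time (a new reading comes with each control period).
- r.read_camera(name): name is "scene" or "top"; returns a dict with "frame" (480x640x3 uint8, blue, green, red), "fx", "fy", "cx", "cy" (pixels), "k1" (the pictures are not rectified: a ray, as slopes to the right and down, at radius r is drawn at 1 + k1 r^2 times it, then the intrinsics apply), "extrinsics" (4x4, takes a point from world to camera coordinates). Camera axes: x right, y up, looking along -z (the intrinsics and any distortion apply to the point x, -y, -z); pixel columns grow to the right and rows downward; lengths in mm; the calibration is good to about 2 mm. A picture is of the moment at which its call begins. There is no depth.
- r.hand_in(): hands the job in; it is judged then, once.
The state is a dict: "t": time; "joint_pos": joint angles; "qd": joint speeds; "joint_efforts": joint torques, N m; "eef_pos": TCP position; "tcp_rot": TCP orientation; "contact_force": force on the tool from outside, world axes, zero at the start; "ft_torque": the same for the moment, N m; "finger_gap": opening from 0.0 (shut) to 1.0 (fully open); "grip_force": force on a finger pad.
Only numpy, scipy, OpenCV 4.12 (cv2) and the standard library are available. Lean on these libraries where they do the work, as an engineer would, in place of code of your own. Each camera call takes 0.05 s, during which the arm holds its last target. There are 200 camera calls.

## Working session

There is one attempt and no reset: what is moved stays moved. The work goes in short steps, Python scripts to look and compute and a tool call to move; the robot and the scene stay as the last step left them, time stands still between calls to the robot, and variables do not carry over. Pictures are saved under pics/ and viewed, at most 10 in all, crops included, and the job is handed in when it is done.

Besides the shell and the picture viewer there is one more tool, called after "Request:" as name(argument=value, ...), one argument or row to a line, values as JSON. send_rows: Moves the arm, as the interface text tells. Shifts and turns lie within -1 to 1; 1 stands for 0.05 m of shift or 4 degrees of turn. Its arguments: {"type":"object","properties":{"increments":{"type":"array"},"force":{"type":"number"}},"required":["increments"]}

```bash
mkdir -p pics; cat > h.py <<'E'
import numpy as np, cv2
from station import r
def save(n,f): cv2.imwrite('pics/'+f,r_[n]['frame'])
def ray(c,u,v):
    K=np.array([[c['fx'],0,c['cx']],[0,c['fy'],c['cy']],[0,0,1.]])
    x,y=cv2.undistortPoints(np.array([[[u,v]]],float),K,np.array([c['k1'],0,0,0.]))[0,0]
    T=np.array(c['extrinsics']); R=T[:3,:3]
    return -R.T@T[:3,3], R.T@np.array([x,-y,-1])
def at(c,u,v,z):
    o,d=ray(c,u,v); return o+d*(z-o[2])/d[2]
E
python3 - <<'E'
from h import *
import pickle
d={}
for n in('scene','top'):
    d[n]=r.read_camera(n); cv2.imwrite(f'pics/{n}0.png',d[n]['frame'])
    print(n,ray(d[n],320,240))
pickle.dump(d,open('d0.pkl','wb'))
print(r.tips_ahead,r.get_state())
E
```

```text
scene (array([1157.29030776, -172.90245882,  501.19042018]), array([-0.77505238,  0.25239734, -0.57930516]))
top (array([482.36957327,   9.70743409, 907.12553045]), array([ 0.10234492, -0.01503506, -0.99482354]))
17.0 {'t': 0.1, 'joint_pos': array([ 1.23753455e+00,  4.94172132e-01,  1.34604051e+00, -3.76332555e-06,
        1.30249043e+00, -9.54986494e-02]), 'qd': array([-1.18075192e-03, -2.95025143e-04, -3.96804888e-03,  6.82589944e-04,
        6.78757529e-06,  1.43737683e-03]), 'joint_efforts': array([ 3.53591997e-05, -8.80237126e+01, -3.82541549e+01,  7.09657394e-02,
        4.81758441e-02,  2.45823082e-05]), 'eef_pos': array([147.10210542, 607.12608599, 230.37582105]), 'tcp_rot': array([ 1.18601224e-01,  9.92941812e-01, -5.42885946e-04, -1.16343800e-04]), 'contact_force': array([-0.14164372, -0.06576236,  0.56994336]), 'ft_torque': array([ 0.0074417 , -0.0030306 ,  0.02126381]), 'grip_force': 0.0, 'finger_gap': 1.0013121394414144}
```

View pics/top0.png

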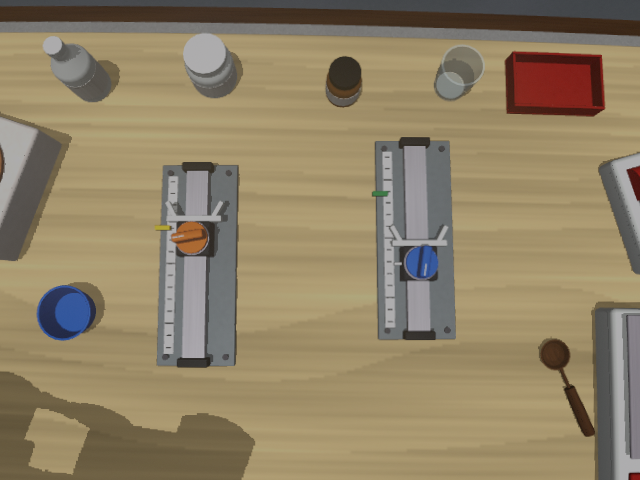

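View pics/scene0.png

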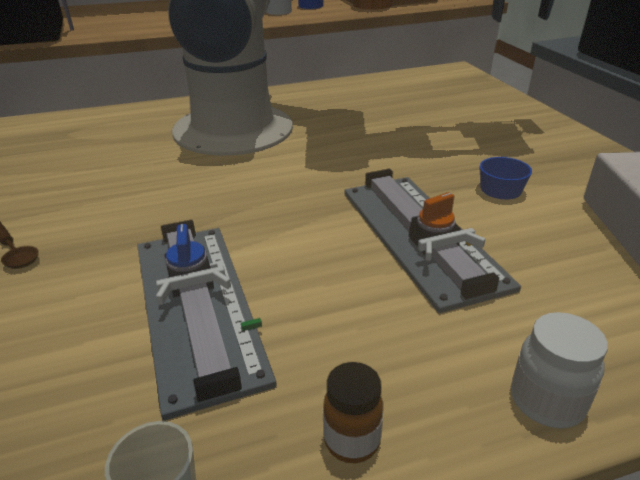

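The top view has the blue jig at about columns 375–455, with the blue knob near (421,263), the green clip near (380,194) and the orange jig on the left. I'll enlarge the blue jig to read it more closely.

```bash
python3 - <<'E'
import cv2,pickle
d=pickle.load(open('d0.pkl','rb'))
f=d['top']['frame'][180:290,365:465]; cv2.imwrite('pics/c1.png',cv2.resize(f,None,fx=5.4,fy=5.4,interpolation=cv2.INTER_CUBIC))
f=d['scene']['frame'][215:345,130:280]; cv2.imwrite('pics/c2.png',cv2.resize(f,None,fx=4.5,fy=4.5,interpolation=cv2.INTER_CUBIC))
E
```

```text
(no output)
```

View pics/c1.png

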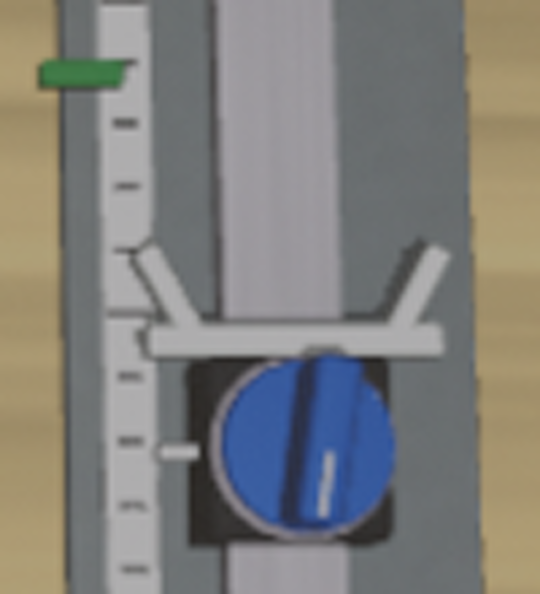

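View pics/c2.png

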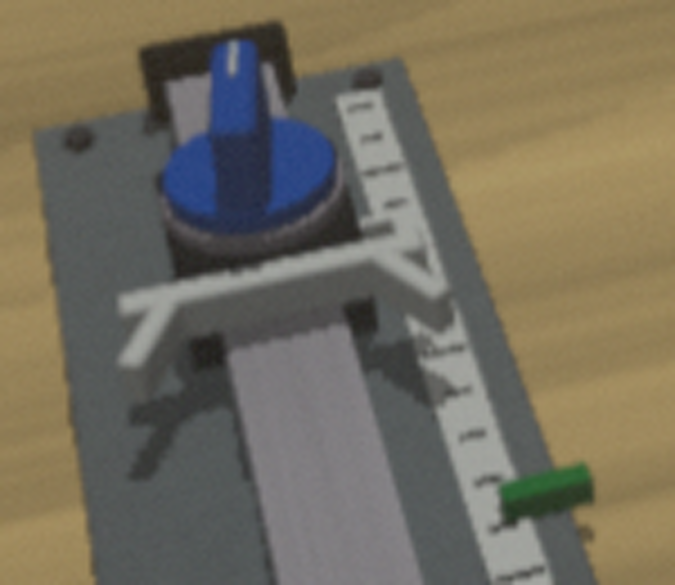

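The crops show the green clip top at about (82,73) in crop 1. The pointer is at (178,452), the disc centre at (308,445) and the bar top centre at about (332,441).

```bash
python3 - <<'E'
from h import *
import pickle
d=pickle.load(open('d0.pkl','rb')); c=d['top']; s=d['scene']
P=lambda u,v,z:at(c,365+u/5.4,180+v/5.4,z).round(1)
Q=lambda u,v,z:at(s,130+u/4.5,215+v/4.5,z).round(1)
C=[at(c,u,v,12) for u,v in((375,142),(449,141),(455,338),(379,339))]
print('corners',np.round(C,1)); print([np.linalg.norm(C[i]-C[i-1]).round(1) for i in range(4)])
a=(C[0]+C[1]-C[2]-C[3])[:2]; a/=np.linalg.norm(a); n=np.array([-a[1],a[0]])
print('dir',a,np.degrees(np.arctan2(a[1],a[0])))
print('rail crop edges', P(217,0,30),P(228,594,30),P(333,0,30),P(350,594,30), P(58,0,12),P(70,594,12),P(465,0,12),P(484,594,12))
b=(P(340,358,96),P(323,523,96)); print('bar',b,'mid',P(332,441,96), np.degrees(np.arctan2(*(b[0]-b[1])[1::-1])))
m=P(82,73,22); k=P(332,441,96);k2=P(308,445,64)
print('marker',m,'knob',k,'disc',k2)
for q in(k,k2): print('along',(m-q)[:2]@a,'across',(m-q)[:2]@n)
for z in(20,30,40,50): p=P(178,452,z); print('ptr',z,(m-p)[:2]@a)
print('plate ctr',np.mean(C,0),'ctr->knob across',(k[:2]-np.mean(C,0)[:2])@n)
print('scene: bar top corners',Q(233,45,96),Q(240,135,96),'disc',Q(250,178,64),'marker',Q(548,482,22))
E
```

```text
corners [[ 746.8  -95.5   12. ]
 [ 752.  -224.3   12. ]
 [ 415.5 -231.7   12. ]
 [ 411.7 -104.9   12. ]]
[np.float64(335.2), np.float64(128.9), np.float64(336.6), np.float64(126.8)]
dir [0.99968743 0.02500102] 1.4326019746975591
rail crop edges [ 677.  -144.6   30. ] [ 493.3 -148.3   30. ] [ 677.9 -180.9   30. ] [ 494.  -185.5   30. ] [679.8 -97.2  12. ] [ 492.6 -102.4   12. ] [ 683.  -227.1   12. ] [ 495.  -231.5   12. ]
bar (array([ 559.7, -168.2,   96. ]), array([ 512.9, -163.2,   96. ])) mid [ 536.1 -165.8   96. ] -6.098211947823478
marker [ 654.5 -103.7   22. ] knob [ 536.1 -165.8   96. ] disc [ 536.9 -165.7   64. ]
along 119.915554308804 across 59.12046883112709
along 119.11330426659656 across 59.04050090144212
ptr 20 118.43324130647713
ptr 30 118.99055203453386
ptr 40 119.65033160677649
ptr 50 120.21014243644454
plate ctr [ 581.51678325 -164.10797587   12.        ] ctr->knob across -0.5560295213860328
scene: bar top corners [ 518.6 -163.    96. ] [ 566.7 -166.6   96. ] disc [ 543.6 -166.    64. ] marker [ 658.2 -103.3   22. ]
```

```bash
cat >> h.py <<'E'
from scipy.spatial.transform import Rotation as Ro
def need(p,yaw):
    s=r.get_state(); R=Ro.from_quat(s['tcp_rot'])
    T=Ro.from_euler('z',yaw,degrees=True)*Ro.from_euler('x',180,degrees=True)
    print('xyz units',(R.inv().apply(np.array(p)-s['eef_pos'])/50).round(3),'ang units',(np.degrees((R.inv()*T).as_rotvec())/4).round(3))
    print(s['t'],s['eef_pos'].round(1),'yaw',np.degrees(np.arctan2(*R.as_matrix()[1::-1,0])).round(2),s['contact_force'].round(1),s['joint_pos'].round(2))
E
python3 -c "
from h import *
need([536.3,-165.8,230],173.9)"
```

```text
xyz units [-11.206 -13.19    0.021] ang units [-0.016 -0.003 -1.881]
0.1 [147.1 607.1 230.4] yaw 166.38 [-0.1 -0.1  0.6] [ 1.24  0.49  1.35 -0.    1.3  -0.1 ]
```

Request:
send_rows(
  increments=[
    {"angular": [0,0,0],"xyz": [-0.35,-0.41,0],"jaw": 1},
    {"angular": [0,0,0],"xyz": [-0.7,-0.825,0],"jaw": 1},
    {"angular": [0,0,0],"xyz": [-0.7,-0.825,0],"jaw": 1},
    {"angular": [0,0,0],"xyz": [-0.7,-0.825,0],"jaw": 1},
    {"angular": [0,0,0],"xyz": [-0.7,-0.825,0],"jaw": 1},
    {"angular": [0,0,0],"xyz": [-0.7,-0.825,0],"jaw": 1},
    {"angular": [0,0,0],"xyz": [-0.7,-0.825,0],"jaw": 1},
    {"angular": [0,0,0],"xyz": [-0.7,-0.825,0],"jaw": 1},
    {"angular": [0,0,0],"xyz": [-0.7,-0.825,0],"jaw": 1},
    {"angular": [0,0,0],"xyz": [-0.7,-0.825,0],"jaw": 1},
    {"angular": [0,0,0],"xyz": [-0.7,-0.825,0],"jaw": 0.7},
    {"angular": [0,0,0],"xyz": [-0.7,-0.825,0],"jaw": 0.7},
    {"angular": [0,0,0],"xyz": [-0.7,-0.825,0],"jaw": 0.7},
    {"angular": [0,0,0],"xyz": [-0.7,-0.825,0],"jaw": 0.6},
    {"angular": [0,0,0],"xyz": [-0.7,-0.825,0],"jaw": 0.6},
    {"angular": [0,0,0],"xyz": [-0.7,-0.825,0],"jaw": 0.6},
    {"angular": [0,0,0],"xyz": [-0.35,-0.41,0],"jaw": 0.6},
    {"angular": [0,0,-0.94],"xyz": [0,0,0],"jaw": 0.6},
    {"angular": [0,0,-0.94],"xyz": [0,0,0],"jaw": 0.6},
    {"angular": [0,0,0],"xyz": [0,0,0],"jaw": 0.6},
  ],
)

```text
t: 2.6
eef_pos: [535.9, -165.7, 230.7]
tcp_rot: [0.053, 0.999, 0.0, -0.0]
contact_force: [0.8, 0.5, -0.7]
finger_gap: 0.601
grip_force: 0.0
```

```bash
python3 -c "
from h import *
need([536.3,-165.8,87],173.9)"
```

```text
xyz units [-1.000e-02 -2.000e-03  2.873e+00] ang units [ 0.003 -0.008 -0.007]
2.6 [ 535.9 -165.7  230.7] yaw 173.87 [ 0.8  0.5 -0.7] [-0.41  0.4   1.51  0.    1.23 -1.87]
```

Request:
send_rows(
  increments=[
    {"angular": [0,0,0],"xyz": [0,0,0.5],"jaw": 0.6},
    {"angular": [0,0,0],"xyz": [0,0,0.7],"jaw": 0.6},
    {"angular": [0,0,0],"xyz": [0,0,0.7],"jaw": 0.6},
    {"angular": [0,0,0],"xyz": [0,0,0.5],"jaw": 0.6},
    {"angular": [0,0,0],"xyz": [0,0,0.35],"jaw": 0.6},
    {"angular": [0,0,0],"xyz": [-0.01,0,0.12],"jaw": 0.6},
    {"angular": [0,0,0],"xyz": [0,0,0],"jaw": 0.4},
    {"angular": [0,0,0],"xyz": [0,0,0],"jaw": 0.3},
    {"angular": [0,0,0],"xyz": [0,0,0],"jaw": 0.2},
    {"angular": [0,0,0],"xyz": [0,0,0],"jaw": 0.1},
    {"angular": [0,0,0],"xyz": [0,0,0],"jaw": 0.05},
    {"angular": [0,0,0],"xyz": [0,0,0],"jaw": 0.05},
  ],
  force=40,
)

```text
t: 4.1
eef_pos: [536.5, -164.5, 87.8]
tcp_rot: [0.053, 0.999, 0.001, -0.0]
contact_force: [0.9, 12.3, 7.5]
finger_gap: 0.153
grip_force: 40.0
```

```bash
python3 - <<'E'
from h import *
s=r.get_state();print(s['finger_gap'],s['grip_force'],s['ft_torque'])
a=np.array([.99969,.02500]); p=s['eef_pos'][:2]+119.5*a
need([*p,87],173.9)
E
```

```text
0.15255916366590888 39.98263657093048 [ 2.26315025 -0.01024738 -0.13193986]
xyz units [-2.369  0.315  0.016] ang units [ 0.026 -0.003 -0.008]
4.1 [ 536.5 -164.5   87.8] yaw 173.87 [ 0.9 12.3  7.5] [-0.4   0.58  1.65  0.    0.9  -1.87]
```

Request:
send_rows(
  increments=[
    {"angular": [0,0,0],"xyz": [0,0.03,0],"jaw": 0.05},
    {"angular": [0,0,0],"xyz": [-0.15,0.02,0],"jaw": 0.05},
    {"angular": [0,0,0],"xyz": [-0.3,0.04,0],"jaw": 0.05},
    {"angular": [0,0,0],"xyz": [-0.4,0.053,0],"jaw": 0.05},
    {"angular": [0,0,0],"xyz": [-0.4,0.053,0],"jaw": 0.05},
    {"angular": [0,0,0],"xyz": [-0.4,0.053,0],"jaw": 0.05},
    {"angular": [0,0,0],"xyz": [-0.3,0.04,0],"jaw": 0.05},
    {"angular": [0,0,0],"xyz": [-0.15,0.02,0],"jaw": 0.05},
    {"angular": [0,0,0],"xyz": [0,0,0],"jaw": 0.05},
    {"angular": [0,0,0],"xyz": [0,0,0],"jaw": 0.05},
  ],
)

```text
t: 5.35
eef_pos: [643.0, -161.7, 87.8]
tcp_rot: [0.053, 0.999, -0.0, 0.001]
contact_force: [2.1, 0.1, 5.4]
finger_gap: 0.147
grip_force: 40.0
```

```bash
python3 - <<'E'
from h import *
s=r.get_state();print(s['finger_gap'],s['grip_force'],s['ft_torque'])
a=np.array([.99969,.02500]); p=np.array([536.5,-164.5])+119.5*a
need([*p,87],173.9)
import pickle
d={n:r.read_camera(n) for n in('scene','top')}; pickle.dump(d,open('d1.pkl','wb'))
f=d['top']['frame'][170:280,355:465]; a1=cv2.resize(f,(590,590),interpolation=cv2.INTER_CUBIC)
cv2.imwrite('pics/e1.png',a1)
f=d['scene']['frame'][235:365,140:290]; cv2.imwrite('pics/e2.png',cv2.resize(f,None,fx=4.5,fy=4.5,interpolation=cv2.INTER_CUBIC))
E
```

```text
0.1472359964800895 39.9834930896759 [-0.0935116  -0.36961213 -0.15139036]
xyz units [-0.258  0.031  0.017] ang units [-0.003  0.017 -0.002]
5.35 [ 643.  -161.7   87.8] yaw 173.89 [2.1 0.1 5.4] [-0.34  0.7   1.39  0.    1.06 -1.8 ]
```

View pics/e1.png

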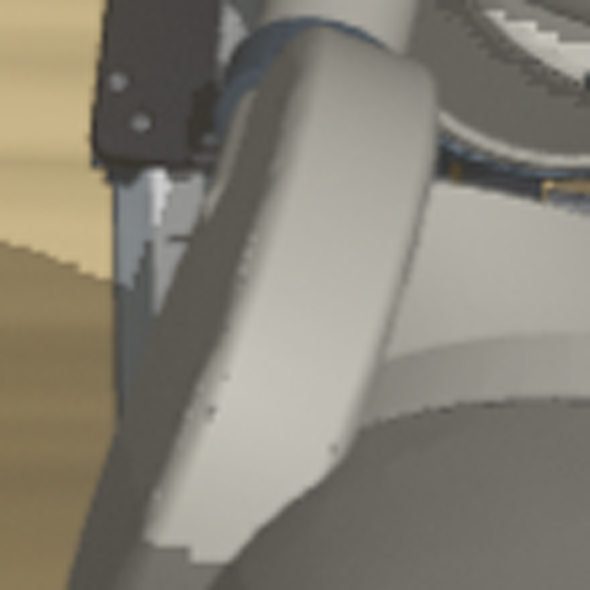

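View pics/e2.png

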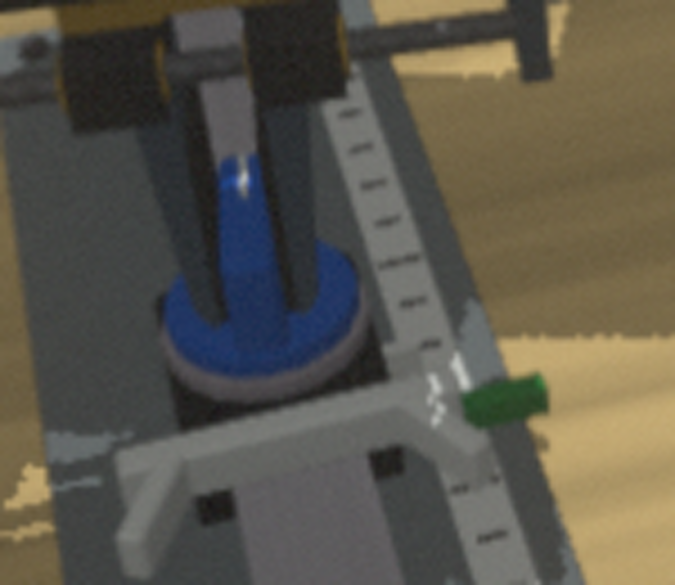

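The top view is blocked by the arm. The scene crop shows the gripped knob, with the disc's left edge at 165, right edge at 360 and front at about 377. The clip is centred near (508,398). I'll fit the disc rim in both scene pictures.

```bash
python3 - <<'E'
from h import *
import pickle
def proj(c,P):
    T=np.array(c['extrinsics']); q=(T[:3,:3]@np.asarray(P,float).T).T+T[:3,3]
    x,y=q[:,0]/-q[:,2],-q[:,1]/-q[:,2]; k=1+c['k1']*(x*x+y*y)
    return np.c_[c['fx']*x*k+c['cx'],c['fy']*y*k+c['cy']]
t=np.linspace(0,2*np.pi,720)
d0=pickle.load(open('d0.pkl','rb'))['scene']; d1=pickle.load(open('d1.pkl','rb'))['scene']
def rim(c,x,y,z): 
    p=proj(c,np.c_[x+26*np.cos(t),y+26*np.sin(t),0*t+z]); return p[:,0].min(),p[:,0].max(),p[:,1].max()
for z in(60,62,64):
  print(z,'start pred',np.round((np.array(rim(d0,536.5,-165.5,z))-[130,130,215])*4.5,1))
  print(z,'now pred',np.round((np.array(rim(d1,643,-162.5,z))-[140,140,235])*4.5,1))
# measured blue extents
for c,(u0,v0) in((d0,(130,215)),(d1,(140,235))):
    im=c['frame'][v0:v0+130,u0:u0+150]; h=cv2.cvtColor(im,cv2.COLOR_BGR2HSV)
    m=((h[...,0]>100)&(h[...,0]<125)&(h[...,1]>150)&(h[...,2]>60)).astype(np.uint8)
    n,l,st,ce=cv2.connectedComponentsWithStats(m); i=1+st[1:,4].argmax(); x,y,w,hh,A=st[i]
    print('blue l,r,bottom',(x-.5)*4.5,(x+w-.5)*4.5,(y+hh-.5)*4.5)
    g=((h[...,0]>45)&(h[...,0]<85)&(h[...,1]>120)).astype(np.uint8); ys,xs=np.nonzero(g); print('green',xs.min()*4.5,xs.max()*4.5,ys.min()*4.5,ys.max()*4.5)
p=proj(d1,[[654.5+a,-103.7+b,z] for z in(12,22) for a in(-4,4) for b in(-13,13)])
print(((p-[140,235])*4.5).round(0))
E
```

```text
60 start pred [163.1 337.3 227.5]
60 now pred [167.  362.1 371.1]
62 start pred [161.9 336.4 222.1]
62 now pred [165.8 361.2 365.5]
64 start pred [160.7 335.5 216.8]
64 now pred [164.6 360.4 359.9]
blue l,r,bottom 267.75 330.75 209.25
green 504.0 580.5 468.0 495.0
blue l,r,bottom 164.25 353.25 371.25
green 468.0 540.0 378.0 414.0
[[454. 410.]
 [543. 389.]
 [460. 429.]
 [549. 408.]
 [451. 385.]
 [540. 364.]
 [456. 404.]
 [547. 382.]]
```

Request:
send_rows(
  increments=[
    {"angular": [0,0,0],"xyz": [-0.1,0.012,0],"jaw": 0.05},
    {"angular": [0,0,0],"xyz": [-0.1,0.012,0],"jaw": 0.05},
    {"angular": [0,0,0],"xyz": [-0.058,0.007,0],"jaw": 0.05},
    {"angular": [0,0,0],"xyz": [0,0,0],"jaw": 0.05},
    {"angular": [0,0,0],"xyz": [0,0,0],"jaw": 0.05},
  ],
)

```text
t: 6.08
eef_pos: [655.6, -161.4, 87.8]
tcp_rot: [0.053, 0.999, -0.0, 0.0]
contact_force: [1.4, 0.9, 7.2]
finger_gap: 0.15
grip_force: 40.0
```

Request:
send_rows(
  increments=[
    {"angular": [0,0,0],"xyz": [0,0,0],"jaw": 0.5},
    {"angular": [0,0,0],"xyz": [0,0,0],"jaw": 0.5},
    {"angular": [0,0,0],"xyz": [0,0,0],"jaw": 0.5},
    {"angular": [0,0,0],"xyz": [0,0,-0.6],"jaw": 0.5},
    {"angular": [0,0,0],"xyz": [0,0,-0.7],"jaw": 0.5},
    {"angular": [0,0,0],"xyz": [0,0,-0.7],"jaw": 0.5},
    {"angular": [0,0,0],"xyz": [0,-0.5,0],"jaw": 0.5},
    {"angular": [0,0,0],"xyz": [0,-1,0],"jaw": 0.5},
    {"angular": [0,0,0],"xyz": [0,-1,0],"jaw": 0.5},
    {"angular": [0,0,0],"xyz": [0,-1,0],"jaw": 0.5},
    {"angular": [0,0,0],"xyz": [0,-1,0],"jaw": 0.5},
    {"angular": [0,0,0],"xyz": [0,-0.5,0],"jaw": 0.5},
    {"angular": [0,0,0],"xyz": [0,0,0],"jaw": 0.5},
  ],
)

```text
t: 7.7
eef_pos: [628.0, -411.7, 186.3]
tcp_rot: [0.054, 0.999, 0.0, -0.001]
contact_force: [0.8, 0.8, -0.7]
finger_gap: 0.497
grip_force: 0.0
```

```bash
python3 - <<'E'
from h import *
import pickle
d={n:r.read_camera(n) for n in('scene','top')}; pickle.dump(d,open('d2.pkl','wb'))
f=d['top']['frame'][145:245,365:465]; cv2.imwrite('pics/g1.png',cv2.resize(f,(600,600),interpolation=cv2.INTER_CUBIC))
need([655.9,-161.5,230],173.9)
E
```

```text
xyz units [-0.011  4.984 -0.86 ] ang units [ 0.014 -0.012  0.   ]
7.8 [ 628.8 -409.2  186.8] yaw 173.9 [ 0.3 -0.8  0.1] [-0.66  0.71  1.04  0.    1.39 -2.12]
```

View pics/g1.png

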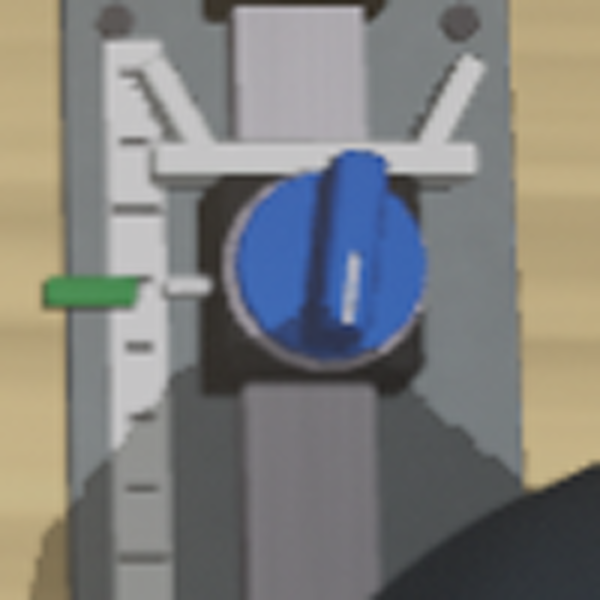

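The pointer (188,286) sits nearly level with the clip top (90,290), and the disc centre is about (332,265). I'll turn that into millimetres along the rail.

```bash
python3 - <<'E'
from h import *
import pickle
d=pickle.load(open('d2.pkl','rb')); c=d['top']; c0=pickle.load(open('d0.pkl','rb'))['top']
P=lambda u,v,z:at(c,365+u/6,145+v/6,z).round(1)
a=np.array([.99969,.0250])
m=P(90,290,22)
print('m',m)
for z in(20,30,40): print('ptr',z,(P(188,286,z)-m)[:2]@a)
for k in (P(332,265,64),P(354,249,96)): print(k,(k-m)[:2]@a)
P0=lambda u,v,z:at(c0,365+u/5.4,180+v/5.4,z).round(1)
# white-ish pointer/ blue blob travel
for cc in(c0,c):
    h=cv2.cvtColor(cc['frame'],cv2.COLOR_BGR2HSV)[140:300,370:460]
    B=(h[...,0]>100)&(h[...,0]<125)&(h[...,1]>140)&(h[...,2]>70)
    ys,xs=np.nonzero(B); q=[np.percentile(xs,50)+370,ys.min()+140,ys.max()+140,xs.min()+370,xs.max()+370]
    G=(h[...,0]>45)&(h[...,0]<85)&(h[...,1]>120); yg,xg=np.nonzero(G)
    print(q,'green',xg.mean()+370,yg.mean()+140,yg.min()+140,yg.max()+140)
    v=(q[2]); print('near rim x',at(cc,330+90,v+.5,64), at(cc,xg.mean()+370,yg.mean()+140,20))
E
```

```text
m [ 654.8 -103.4   22. ]
ptr 20 1.4993180000000452
ptr 30 -0.360092999999932
ptr 40 -2.3194729999999315
[ 655.  -163.2   64. ] -1.2950619999999542
[ 652.8 -162.4   96. ] -3.47438
[np.float64(423.0), np.int64(246), np.int64(277), np.int64(406), np.int64(437)] green 382.6666666666667 192.88888888888889 192 194
near rim x [ 512.95702782 -162.39587347   64.        ] [ 656.09163861 -108.15891957   20.        ]
[np.float64(421.0), np.int64(170), np.int64(202), np.int64(405), np.int64(435)] green 382.57894736842104 192.78947368421052 192 194
near rim x [ 633.20393708 -162.57920772   64.        ] [ 656.25917752 -108.00919928   20.        ]
```

```bash
python3 - <<'E'
import cv2,pickle
d=pickle.load(open('d2.pkl','rb'))
a=cv2.resize(d['scene']['frame'][255:345,165:275],(770,630)[0:2],interpolation=cv2.INTER_CUBIC)[:600]
cv2.imwrite('pics/g2.png',a)
E
```

```text
(no output)
```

View pics/g2.png

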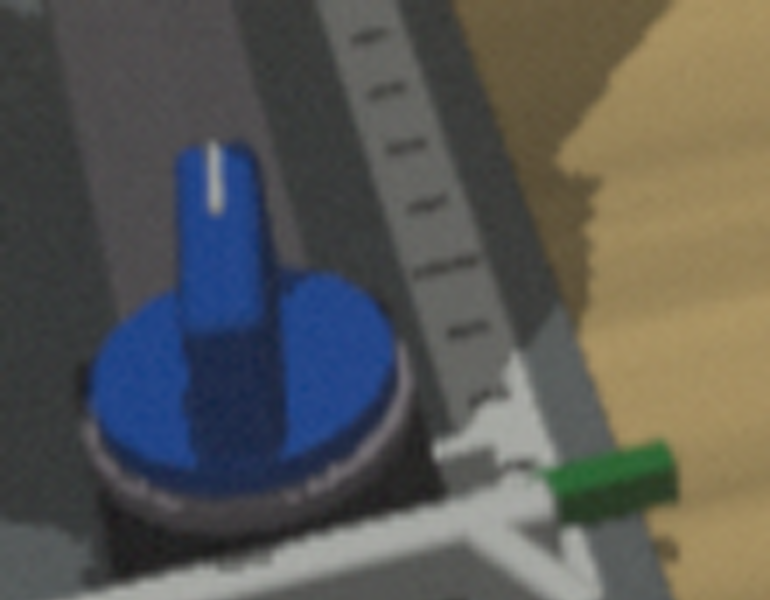

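The scene crop shows the disc centre at about (242,368) and the bar top from (217,147) to (224,332). The clip top is at about (612,471) and the pointer near (468,446). I'll triangulate these with the top view.

```bash
python3 - <<'E'
from h import *
import pickle
d=pickle.load(open('d2.pkl','rb')); t=d['top']; s=d['scene']
a=np.array([.99969,.0250])
S=lambda u,v:(s,165+u/7,255+v/7); T=lambda u,v:(t,365+u/6,145+v/6)
def tri(A,B):
    (o1,e1),(o2,e2)=ray(*A),ray(*B); e1/=np.linalg.norm(e1);e2/=np.linalg.norm(e2)
    k=np.linalg.lstsq(np.c_[e1,-e2],o2-o1,rcond=None)[0]; p,q=o1+k[0]*e1,o2+k[1]*e2
    return ((p+q)/2).round(1),np.linalg.norm(p-q).round(1)
for n,A,B in(('clip',S(612,471),T(90,290)),('ptr',S(468,446),T(188,286)),('disc',S(242,368),T(332,265))): print(n,tri(A,B))
m=at(*S(612,471),22); print('scene clip',m)
for n,u,v,z in(('disc',242,368,64),('barnear',217,147,96),('barfar',224,332,96),('barmid',220,240,96),('ptr',468,446,35),('ptr',468,446,30)):
    p=at(*S(u,v),z); print(n,z,p.round(1),((p-m)[:2]@a).round(1))
E
```

```text
clip (array([ 655.6, -103. ,   19.1]), np.float64(1.6))
ptr (array([ 654.7, -128.2,   32.7]), np.float64(2.3))
disc (array([ 655.3, -163.3,   62.8]), np.float64(0.3))
scene clip [ 658.78104797 -102.59660835   22.        ]
disc 64 [ 656.8 -163.1   64. ] -3.5
barnear 96 [ 636.1 -160.    96. ] -24.1
barfar 96 [ 683.9 -165.4   96. ] 23.5
barmid 96 [ 660.9 -162.8   96. ] 0.6
ptr 35 [ 657.6 -127.4   35. ] -1.8
ptr 30 [ 652.2 -126.9   30. ] -7.2
```

```bash
python3 -c "
from h import *
need([655.6,-161.4,87.5],173.9)"
```

```text
xyz units [-0.007  4.983  1.99 ] ang units [ 0.014 -0.012  0.   ]
7.8 [ 628.8 -409.2  186.8] yaw 173.9 [ 0.3 -0.8  0.1] [-0.66  0.71  1.04  0.    1.39 -2.12]
```

Request:
send_rows(
  increments=[
    {"angular": [0,0,0],"xyz": [0,0.5,0],"jaw": 0.5},
    {"angular": [0,0,0],"xyz": [0,1,0],"jaw": 0.5},
    {"angular": [0,0,0],"xyz": [0,1,0],"jaw": 0.5},
    {"angular": [0,0,0],"xyz": [0,1,0],"jaw": 0.5},
    {"angular": [0,0,0],"xyz": [0,1,0],"jaw": 0.5},
    {"angular": [0,0,0],"xyz": [0,0.5,0],"jaw": 0.5},
    {"angular": [0,0,0],"xyz": [0,0,0],"jaw": 0.5},
    {"angular": [0,0,0],"xyz": [0,0,0],"jaw": 0.5},
  ],
)

```text
t: 8.8
eef_pos: [655.5, -161.6, 187.5]
tcp_rot: [0.053, 0.999, -0.0, 0.0]
contact_force: [-0.6, -0.5, 0.7]
finger_gap: 0.499
grip_force: 0.0
```

```bash
python3 -c "
from h import *
need([655.6,-161.4,87.5],173.9)"
```

```text
xyz units [-1.e-03  4.e-03  2.e+00] ang units [-0.004  0.002  0.002]
8.8 [ 655.5 -161.6  187.5] yaw 173.91 [-0.6 -0.5  0.7] [-0.33  0.6   1.26 -0.    1.28 -1.79]
```

Request:
send_rows(
  increments=[
    {"angular": [0,0,0],"xyz": [0,0,0.6],"jaw": 0.5},
    {"angular": [0,0,0],"xyz": [0,0,0.7],"jaw": 0.5},
    {"angular": [0,0,0],"xyz": [0,0,0.5],"jaw": 0.5},
    {"angular": [0,0,0],"xyz": [0,0,0.2],"jaw": 0.5},
    {"angular": [0,0,0],"xyz": [0,0,0],"jaw": 0.3},
    {"angular": [0,0,0],"xyz": [0,0,0],"jaw": 0.2},
    {"angular": [0,0,0],"xyz": [0,0,0],"jaw": 0.1},
    {"angular": [0,0,0],"xyz": [0,0,0],"jaw": 0.05},
    {"angular": [0,0,0],"xyz": [0,0,0],"jaw": 0.05},
    {"angular": [0,0,0],"xyz": [-0.02,0.002,0],"jaw": 0.05},
    {"angular": [0,0,0],"xyz": [0,0,0],"jaw": 0.05},
    {"angular": [0,0,0],"xyz": [0,0,0],"jaw": 0.05},
  ],
)

```text
t: 10.3
eef_pos: [656.9, -161.4, 88.3]
tcp_rot: [0.053, 0.999, -0.0, 0.001]
contact_force: [-0.8, 1.1, 7.7]
finger_gap: 0.151
grip_force: 40.0
```

```bash
python3 -c "
from h import *
need([656.5,-161.4,87.5],173.9);print(r.get_state()['ft_torque'],r.get_state()['finger_gap'])"
```

```text
xyz units [ 0.008 -0.001  0.015] ang units [-0.002  0.015 -0.002]
10.3 [ 656.9 -161.4   88.3] yaw 173.89 [-0.8  1.1  7.7] [-0.33  0.71  1.35  0.    1.08 -1.79]
[ 0.25608415  0.25723701 -0.17074205] 0.15149921131021138
```

Request:
send_rows(
  increments=[
    {"angular": [0,0,0.5],"xyz": [0,0,0],"jaw": 0.05},
    {"angular": [0,0,1],"xyz": [0,0,0],"jaw": 0.05},
    {"angular": [0,0,1],"xyz": [0,0,0],"jaw": 0.05},
    {"angular": [0,0,1],"xyz": [0,0,0],"jaw": 0.05},
    {"angular": [0,0,1],"xyz": [0,0,0],"jaw": 0.05},
    {"angular": [0,0,1],"xyz": [0,0,0],"jaw": 0.05},
    {"angular": [0,0,0.5],"xyz": [0,0,0],"jaw": 0.05},
    {"angular": [0,0,0],"xyz": [0,0,0],"jaw": 0.05},
  ],
)

```text
t: 11.3
eef_pos: [657.0, -161.3, 88.3]
tcp_rot: [0.26, 0.966, 0.0, 0.001]
contact_force: [-0.9, 0.7, 6.8]
finger_gap: 0.153
grip_force: 40.0
```

```bash
python3 -c "
from h import *
need([656.5,-161.4,87.5],173.9);print(r.get_state()['ft_torque'],r.get_state()['finger_gap'])"
```

```text
xyz units [ 0.007 -0.006  0.015] ang units [ 1.000e-03  1.500e-02 -6.008e+00]
11.3 [ 657.  -161.3   88.3] yaw 149.87 [-0.9  0.7  6.8] [-0.33  0.71  1.35  0.    1.08 -1.37]
[ 0.29794281  0.21590514 -0.18973007] 0.15278375421816007
```

Request:
send_rows(
  increments=[
    {"angular": [0,0,0.5],"xyz": [0,0,0],"jaw": 0.05},
    {"angular": [0,0,1],"xyz": [0,0,0],"jaw": 0.05},
    {"angular": [0,0,1],"xyz": [0,0,0],"jaw": 0.05},
    {"angular": [0,0,1],"xyz": [0,0,0],"jaw": 0.05},
    {"angular": [0,0,1],"xyz": [0,0,0],"jaw": 0.05},
    {"angular": [0,0,1],"xyz": [0,0,0],"jaw": 0.05},
    {"angular": [0,0,1],"xyz": [0,0,0],"jaw": 0.05},
    {"angular": [0,0,1],"xyz": [0,0,0],"jaw": 0.05},
    {"angular": [0,0,1],"xyz": [0,0,0],"jaw": 0.05},
    {"angular": [0,0,1],"xyz": [0,0,0],"jaw": 0.05},
    {"angular": [0,0,1],"xyz": [0,0,0],"jaw": 0.05},
    {"angular": [0,0,0.75],"xyz": [0,0,0],"jaw": 0.05},
    {"angular": [0,0,0],"xyz": [0,0,0],"jaw": 0.05},
  ],
)

```text
t: 12.92
eef_pos: [657.1, -161.2, 88.3]
tcp_rot: [0.61, 0.793, 0.0, 0.001]
contact_force: [-1.0, 2.2, 7.8]
finger_gap: 0.15
grip_force: 40.0
```

```bash
python3 -c "
from h import *
need([656.5,-161.4,87.5],101.4);print(r.get_state()['ft_torque'],r.get_state()['finger_gap'])"
```

```text
xyz units [-0.    -0.012  0.016] ang units [0.017 0.007 0.864]
12.925 [ 657.1 -161.2   88.3] yaw 104.85 [-1.   2.2  7.8] [-0.33  0.71  1.35  0.    1.08 -0.59]
[ 0.29748743  0.20226629 -0.12373599] 0.14975072905116862
```

Request:
send_rows(
  increments=[
    {"angular": [0,0,0.5],"xyz": [0,0,0],"jaw": 0.05},
    {"angular": [0,0,0.5],"xyz": [0,0,0],"jaw": 0.05},
    {"angular": [0,0,0.5],"xyz": [0,0,0],"jaw": 0.05},
    {"angular": [0,0,0],"xyz": [0,0,0],"jaw": 0.05},
  ],
)

```text
t: 13.42
eef_pos: [657.1, -161.3, 88.3]
tcp_rot: [0.65, 0.76, 0.0, 0.001]
contact_force: [-0.6, 2.1, 7.7]
finger_gap: 0.155
grip_force: 40.3
```

```bash
python3 -c "
from h import *
need([656.5,-161.4,87.5],101.4);print(r.get_state()['ft_torque'],r.get_state()['finger_gap'])"
```

```text
xyz units [-0.001 -0.012  0.016] ang units [ 0.015  0.01  -0.616]
13.425 [ 657.1 -161.3   88.3] yaw 98.94 [-0.6  2.1  7.7] [-0.33  0.71  1.35 -0.    1.08 -0.48]
[0.28733343 0.17002046 1.1845376 ] 0.154772585281582
```

Torque has risen to 1.2 N m, so the knob is at its end stop. I'll release, back off and check.

Request:
send_rows(
  increments=[
    {"angular": [0,0,0],"xyz": [0,0,0],"jaw": 0.25},
    {"angular": [0,0,0],"xyz": [0,0,0],"jaw": 0.4},
    {"angular": [0,0,0],"xyz": [0,0,0],"jaw": 0.5},
    {"angular": [0,0,0],"xyz": [0,0,0],"jaw": 0.5},
    {"angular": [0,0,0],"xyz": [0,0,-0.6],"jaw": 0.5},
    {"angular": [0,0,0],"xyz": [0,0,-0.7],"jaw": 0.5},
    {"angular": [0,0,0],"xyz": [0,0,-0.7],"jaw": 0.5},
    {"angular": [0,0,0],"xyz": [-0.5,0,0],"jaw": 0.5},
    {"angular": [0,0,0],"xyz": [-1,0,0],"jaw": 0.5},
    {"angular": [0,0,0],"xyz": [-1,0,0],"jaw": 0.5},
    {"angular": [0,0,0],"xyz": [-1,0,0],"jaw": 0.5},
    {"angular": [0,0,0],"xyz": [-1,0,0],"jaw": 0.5},
    {"angular": [0,0,0],"xyz": [-0.5,0,0],"jaw": 0.5},
    {"angular": [0,0,0],"xyz": [0,0,0],"jaw": 0.5},
  ],
)

```text
t: 15.18
eef_pos: [694.3, -410.9, 185.5]
tcp_rot: [0.651, 0.759, -0.0, -0.001]
contact_force: [0.5, 0.3, 0.3]
finger_gap: 0.496
grip_force: 0.0
```

```bash
python3 - <<'E'
from h import *
import pickle
d={n:r.read_camera(n) for n in('scene','top')}; pickle.dump(d,open('d3.pkl','wb'))
f=d['top']['frame'][145:245,365:465]; cv2.imwrite('pics/k1.png',cv2.resize(f,(600,600),interpolation=cv2.INTER_CUBIC))
E
```

```text
(no output)
```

View pics/k1.png

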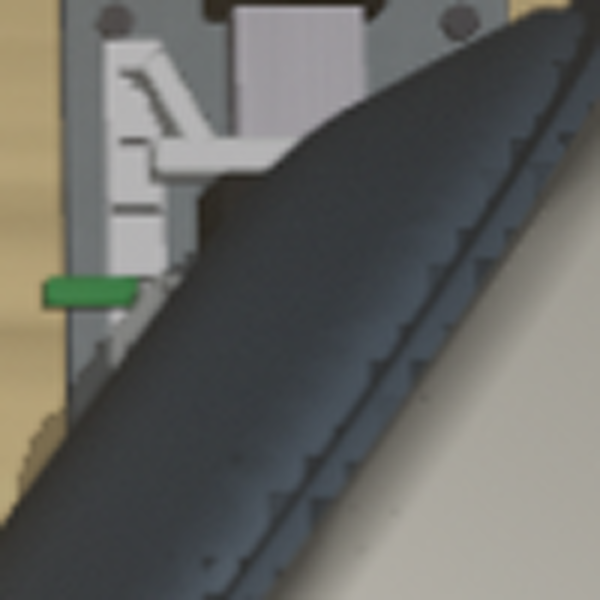

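The arm hides the knob in this view. The V rest edge (155,140) looks about the same as before. I'll back off further.

Request:
send_rows(
  increments=[
    {"angular": [0,0,0],"xyz": [-0.3,-0.5,0],"jaw": 0.5},
    {"angular": [0,0,0],"xyz": [-0.3,-0.9,0],"jaw": 0.5},
    {"angular": [0,0,0],"xyz": [-0.3,-0.9,0],"jaw": 0.5},
    {"angular": [0,0,0],"xyz": [-0.3,-0.9,0],"jaw": 0.5},
    {"angular": [0,0,0],"xyz": [-0.3,-0.5,0],"jaw": 0.5},
    {"angular": [0,0,0],"xyz": [0,0,0],"jaw": 0.5},
  ],
)

```text
t: 16.02
eef_pos: [521.7, -512.1, 187.8]
tcp_rot: [0.651, 0.759, -0.0, -0.0]
contact_force: [0.5, 0.3, -0.4]
finger_gap: 0.5
grip_force: 0.0
```

```bash
python3 - <<'E'
from h import *
import pickle
d={n:r.read_camera(n) for n in('scene','top')}; pickle.dump(d,open('d3.pkl','wb'))
f=d['top']['frame'][145:245,365:465]; cv2.imwrite('pics/k2.png',cv2.resize(f,(600,600),interpolation=cv2.INTER_CUBIC))
E
```

```text
(no output)
```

View pics/k2.png

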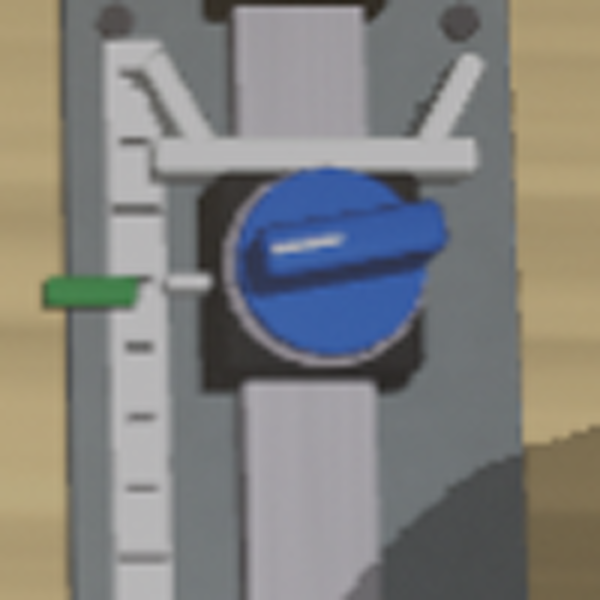

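The knob bar now lies across the rail, at about 80°. The pointer (188,281) matches the clip's level once height parallax is allowed for (within about 1 mm), and the arm is clear.

```bash
python3 -c "
from h import *
print(r.hand_in())"
```

```text
the job is handed in; nothing more can be done
None
```

I slid the blue-knob stop to the green marker (level to within about 1 mm by the camera), turned the knob clockwise to its end stop, released it and handed the job in at about 16 s; the orange-knob jig was not touched.

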